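Feed a seat rail under the stapling jig and bolt it in

TASK

Get the stapling jig ready with the right seat rail: draw the jig's red-knobbed bolt fully back towards the robot first, then take the one of the three wooden rails that fits the jig's channel snugly (not the narrow one, not the one too wide to enter) and lay it flat and lengthwise in the open feed end. Push it along the channel, under the red overhanging lips, until its front end is fully home against the steel stop, then slide the bolt fully shut behind it. Leave the other rails and everything else on the bench where they are.

Things in the scene. Friction and masses are not known exactly. Their poses are not given: they have to be found in the camera images.
- jig: The stapling jig, fixed. Origin at table height; y axis = feed direction (open feed end to stop), x = across, away from the robot, z up. All 'jig' figures are in this frame, in mm. Plywood base x -65 to 60, y -175 to 200, top at z 12: the rail slides on it. A 140 mm rail that is home has its centre at y 80 and its tail at y 10, 6 clear of the shut bolt.
- jig_bed (a point): Middle of the open feed bed (jig x 0, y -100, z 12), jig axes: a rail laid here lies before the gap. Low aluminium keepers (z 12 to 20) stand at jig y -165 to -135, 74 apart; then no guides (finger gap) from y -135 to -61; then two wings (z 12 to 20) funnel from 74 apart at y -60 to a 49 gap at y -14.
- jig_mouth (a point): Centre of the 49 mm gap at the end of the wings, on the base's top (jig x 0, y -14, z 12), jig axes. The bolt crosses just after it, at jig y -10 to 4. Then comes the tunnel, y 12 to 150.
- jig_stop (a point): Centre of the steel stop's face at the base's top (jig x 0, y 150, z 12), jig axes; block top z 52. The tunnel before it, y 12 to 150: aluminium walls 52 apart, roofed by two red lips, underside z 47, top z 52, with a 24 wide slot open along the middle.
- jig_stapler (a point): Top of the blue stapler with a black cap over the far end of the jig (jig x 0, y 160, z 170), part of the jig. It fills jig x -20 to 55, y 127 to 203, from z 58 up; its post reaches down to the base at x 15 to 55, y 171 to 193.
- bolt (a joint): Slide bolt of the jig, m: 0 = fully shut (its tip reaches across the channel to jig x +5 mm and blocks it), 0.045 = fully drawn back towards the robot (jig -x), clear of the channel. Starts between 0 and 0.012, still blocking. Slides with about 1.5 N of friction and stays where it is left.
- bolt_knob (a point): Centre of the top of the bolt's red upright round knob: 16 mm in diameter, 52 mm tall above the bar, top at z 90 mm. At jig x -65 mm, y -3 mm when the bolt is shut and 45 mm nearer the robot (jig x -110 mm) when drawn. The steel bar under it is 14 mm wide, z 24 to 38 mm, and ends 13 mm on the robot's side of the knob's axis.
- rail_narrow: The narrow one of three look-alike pale wooden seat rails: 34 mm wide (its x axis), 140 mm long (its y axis), 30 mm thick (z), with two dark dots on top near its ends. Origin: centre of its underside. The three start flat on the table in a row between robot and jig, roughly along the robot's y; their order varies.
- rail_mid: The right one, which fits the channel: the middle-width one of three look-alike pale wooden seat rails: 46 mm wide (its x axis), 140 mm long (its y axis), 30 mm thick (z), with two dark dots on top near its ends. Origin: centre of its underside. The three start flat on the table in a row between robot and jig, roughly along the robot's y; their order varies. Mass about 0.1 to 0.2 kg.
- rail_wide: The wide one of three look-alike pale wooden seat rails: 60 mm wide (its x axis), 140 mm long (its y axis), 30 mm thick (z), with two dark dots on top near its ends. Origin: centre of its underside. The three start flat on the table in a row between robot and jig, roughly along the robot's y; their order varies.
- can_purple: Purple spray can, 54 mm across, 190 mm tall, standing to the left. Origin under its centre. Leave alone.
- can_blue: Blue spray can, 54 mm across, 190 mm tall, standing to the left. Origin under its centre. Leave alone.
- hammer: Hammer, 260 mm long, lying to the right, along its own x axis, handle towards the robot. Leave alone.
- tape: Yellow tape core ring, 100 mm across, 25 mm high, lying to the right. Leave alone.
- staples: Cardboard box, 75 x 120 x 50 mm, to the left. Leave alone.
- screwdriver: Orange screwdriver, 200 mm long, lying beyond the jig. Leave alone.
There are look-alikes about, which are no part of the job. Leave any blue or orange look-alike of the rail_mid alone.

How it is judged:
On the way, in this order (a step that is already met when the one before it is completed fails the run):
1. the bolt is drawn back (at least 36 of its 45 mm) (value of joint bolt above 0.036 m), for 0.2 s.
2. the right rail lies flat in the jig's channel, lengthwise (x of rail_mid in the frame of jig between -0.016 and 0.016 m and y of rail_mid in the frame of jig between -0.14 and 0.07 m and z of rail_mid in the frame of jig between 0.008 and 0.0165 m and angle between rail_mid's own z axis and vertical below 0.06 rad and angle between the y axis of rail_mid and the y axis of jig, either way round below 0.2 rad), for 0.2 s.
3. the rail is pushed under the lips and home against the stop (within 5 mm) (x of rail_mid in the frame of jig between -0.006 and 0.006 m and y of rail_mid in the frame of jig between 0.075 and 0.084 m and z of rail_mid in the frame of jig between 0.008 and 0.0165 m and angle between rail_mid's own z axis and vertical below 0.06 rad and angle between the y axis of rail_mid and the y axis of jig, either way round below 0.06 rad), for 0.2 s.
4. the bolt is shut behind it (within 6 mm) (all of step 3 and value of joint bolt below 0.006 m), for 0.2 s.
At the end, for the whole second after the job is handed in: The middle-width rail lies flat and at rest in the jig's tunnel under the lips, its front end within 5 mm of the stop, and the bolt is shut behind it to within 6 mm (all of step 4 and linear speed of rail_mid below 0.01 m/s); the robot touches nothing.
It fails at once if a rail of the wrong size shifted by more than 30 mm (distance of any of rail_narrow, rail_wide from where it was at the start of the episode above 0.03 m).
It fails at once if a spray can, the hammer, tape ring, cardboard box or screwdriver shifted by more than 50 mm (distance of any of hammer, tape, staples, screwdriver, can_purple, can_blue from where it was at the start of the episode above 0.05 m).
It fails at once if a spray can tipped over (angle between any of can_purple, can_blue's own z axis and vertical above 0.5 rad).
It also fails if it takes over 72 s, if anything falls off the work surface, if the arm or the gripper's body presses on something with over 40 N, if the wrist force passes 120 N, or if a joint passes its speed limit or range.

ROBOT

A 6-joint arm with a two-finger parallel gripper is mounted at the origin on the work surface. World frame = base frame: x ahead of the robot, y to its left, z up, the work surface at z = 0. Lengths are in m, angles in rad, forces in N, time in s.
With the tool pointing down it reaches from about 0.375 to 0.925 m from the base axis. Payload 5.7 kg.
Tool frame: the origin (TCP) lies on the centre line of the jaws, within the pads' length; the fingertips stand 19 mm ahead of it and the grasp point (between the pads) is the TCP; z points along the fingers, y is the line along which they close (so a half turn about z gives the same grasp; the last joint's range is limited). The gripper opens to 85 mm and grips with 20 to 120 N. Pads are 22 mm wide; open, the fingers measure 114 mm over their backs; the gripper's body (76 mm by 85 mm) begins 54 mm behind the grasp point. The pads swing forward as they close: fully open they stand 13 mm farther back than shut.
Start: joints at [-1.217, 0.359, 1.51, -0, 1.272, -0.115], TCP at [0.271, -0.535, 0.25] pointing down, gripper open.
Joint ranges: [-2.97, 2.97], [-1.01, 2.36], [0.21, 2.38], [-0.96, 4.11], [0.2, 2.71], [-2.98, 2.98]. Speed limits (rad/s): [2.39, 2.39, 3.14, 3.14, 3.14, 3.14].

INTERFACE

Orientations are given as a rotation vector (axis times angle).
In Python, from station import env gives the robot as it stands.
- The arm moves only by the tool step_arm, never from a script. Its argument "moves" is a list that holds one entry, the list of rows, each a list of 7 numbers: the shift along the tool's x, y, z in units of 0.1 m (1.0 is 0.1 m), then the turn, a rotation vector about the tool's x, y, z in units of 90 degrees (1.0 is 90 degrees), then the opening, from 0 (shut) to 1 (fully open). A call has 1 to 5 rows; each row is the pose to reach, as a shift and turn from the pose commanded when the call began, along the tool's axes at that moment; what a row does not reach only later rows make up. A row lasts 1/12 s, in which the tool goes at most 41.7 mm and 7.16 degrees, less where a joint would pass 70% of its speed; a pose out of reach is approached as far as the arm can. A call with a number of a shift or a turn outside -1 to 1 is refused whole. A call with a gripper value outside its range is refused whole. The fingers move at their own pace and stop on an object; "grip_force" is the grip in N (left out, the last holds). Time passes only in rows, so rows that repeat a pose let the fingers close. It gives the time, the measured TCP pose, the force, the opening and the grip force at its end, in the units of the state.
- env.get_obs(): the state, without advancing time (a new reading comes with each control period).
- env.snapshot(name): name is "side" or "top"; returns a dict with "image" (420x560x3 uint8, red, green, blue), "K" (3x3 intrinsics, pixels), "rvec" (rotation vector, rad) and "tvec" (3), from world to camera coordinates, as OpenCV has them. Camera axes: x right, y down, z forward; pixel columns grow to the right and rows downward; lengths in m; the calibration is good to about 2 mm. A picture is of the moment at which its call begins. There is no depth.
- env.job_done(): hands the job in; it is judged then, once.
The state is a dict: "clock": time; "joint_positions": joint angles; "joint_vel": joint speeds; "joint_efforts": joint torques, N m; "ee_pos": TCP position; "eef_rot": TCP orientation; "force": force on the tool from outside, world axes, zero at the start; "ft_torque": the same for the moment, N m; "opening": finger opening in m; "grasp_force": force on a finger pad.
Only numpy, scipy, OpenCV 4.12 (cv2) and the standard library are available. Lean on these libraries where they do the work, as an engineer would, in place of code of your own. Each camera call takes 0.05 s, during which the arm holds its last target. There are 200 camera calls.

## Working session

There is one attempt and no reset: what is moved stays moved. The work goes in short steps, Python scripts to look and compute and a tool call to move; the robot and the scene stay as the last step left them, time stands still between calls to the robot, and variables do not carry over. Pictures are saved under pics/ and viewed, at most 10 in all, crops included, and the job is handed in when it is done.

Besides the shell and the picture viewer there is one more tool, called after "Request:" by a JSON object that holds its "method" and its "body". step_arm: Moves the arm, as the interface text tells. Its arguments: {"type":"object","properties":{"moves":{"type":"array"},"grip_force":{"type":"number"}},"required":["moves"]}

```bash
mkdir -p pics; ls
cat > h.py <<'E'
import numpy as np, cv2
from scipy.spatial.transform import Rotation as R
from station import env
def snap(n,f=None):
    s=env.snapshot(n)
    if f: cv2.imwrite('pics/'+f,s['image'][:,:,::-1])
    return s
def ray(s,uv,z):
    "pixels -> points on plane at height z"
    M=cv2.Rodrigues(np.array(s['rvec'],float))[0]; t=np.array(s['tvec'],float).ravel()
    c=-M.T@t; p=np.c_[np.atleast_2d(uv),np.ones(len(np.atleast_2d(uv)))]
    d=(M.T@np.linalg.inv(s['K'])@p.T).T
    return c+d*((z-c[2])/d[:,2])[:,None]
def proj(s,P):
    return cv2.projectPoints(np.atleast_2d(np.array(P,float)),np.array(s['rvec'],float),np.array(s['tvec'],float),np.array(s['K'],float),None)[0][:,0]
def tri(s1,u1,s2,u2):
    Ps=[np.array(s['K'])@np.c_[cv2.Rodrigues(np.array(s['rvec'],float))[0],np.array(s['tvec'],float).ravel()] for s in (s1,s2)]
    X=cv2.triangulatePoints(Ps[0],Ps[1],np.array(u1,float).reshape(2,1),np.array(u2,float).reshape(2,1))
    return (X[:3]/X[3]).ravel()
E
python3 - <<'E'
from h import *
a=snap('top','top0.png'); b=snap('side','side0.png')
for s in(a,b):
    M=cv2.Rodrigues(np.array(s['rvec'],float))[0]; print(-M.T@np.array(s['tvec']).ravel(), s['K'][0][0])
o=env.get_obs(); print(o['ee_pos'],o['eef_rot'],R.from_rotvec(o['eef_rot']).as_matrix(),o['clock'],o['opening'])
E
```

```text
pics
[0.42912543 0.01685453 1.50482992] 481.8784227075033
[-0.00686321  0.97314199  0.95627289] 432.3403952965715
[ 0.27085105 -0.53471161  0.24952772] [-3.05404010e+00 -7.29197865e-01  3.47608296e-04] [[ 8.92132029e-01  4.51774356e-01 -6.11469546e-04]
 [ 4.51774734e-01 -8.92130599e-01  1.60756976e-03]
 [ 1.80748099e-04 -1.71041096e-03 -9.99998521e-01]] 0.1 0.0858084743007387
```

View pics/top0.png

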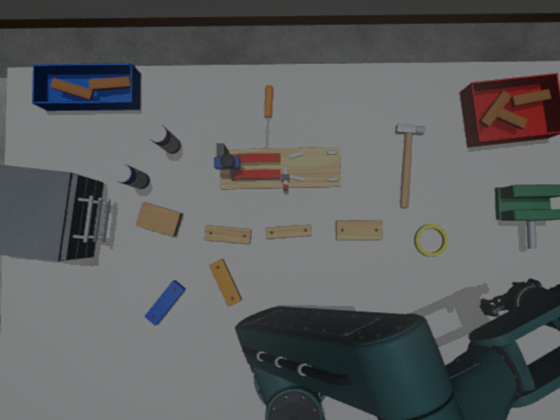

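View pics/side0.png

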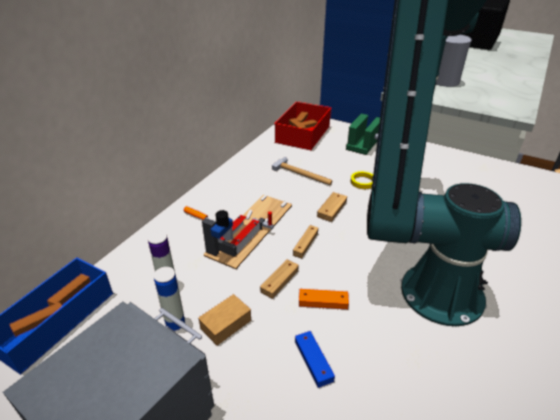

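The top view shows the pale rails at (228,234), (289,231) and (359,230). The look-alikes are orange (225,282), blue (165,302), the cardboard box (159,219), and the rails in the bins at (90,88) and (515,108). By width, (228,234) looks like the middle one. I'll measure it next and check a close crop.

Run:
```python
from h import *
a=snap('top'); b=snap('side')
im=a['image']; 
cv2.imwrite('pics/crop1.png',np.vstack([cv2.resize(im[140:250,195:395,::-1],None,fx=4,fy=4,interpolation=cv2.INTER_CUBIC)]))
cv2.imwrite('pics/crop2.png',cv2.resize(b['image'][180:330,190:360,::-1],None,fx=4,fy=4,interpolation=cv2.INTER_CUBIC)[:600])
for s,n in((a,'top'),(b,'side')):
    hsv=cv2.cvtColor(s['image'],cv2.COLOR_RGB2HSV)
    m=cv2.inRange(hsv,(8,60,70),(25,190,255))
    c,_=cv2.findContours(m,cv2.RETR_EXTERNAL,cv2.CHAIN_APPROX_NONE)
    for k in c:
        if cv2.contourArea(k)>150:
            r=cv2.minAreaRect(k); print(n,np.round(r[0],1),np.round(r[1],1),round(r[2],1))
            if n=='top' and cv2.contourArea(k)<1500:
                P=ray(s,cv2.boxPoints(r),.03);print('   ctr',P.mean(0).round(4),'sides',np.linalg.norm(P[1]-P[0]).round(4),np.linalg.norm(P[2]-P[1]).round(4))
```

```text
top [225.  282.2] [46.  15.5] 65.2
   ctr [0.2874 0.2003 0.03  ] sides 0.047 0.139
top [227.6 234.2] [44.8 14.2] 4.8
   ctr [0.4324 0.1919 0.03  ] sides 0.0433 0.137
top [288.1 231.2] [10.1 44.4] 86.2
   ctr [0.4395 0.007  0.03  ] sides 0.1356 0.0308
top [358.5 230. ] [18. 45.] 90.0
   ctr [ 0.4409 -0.208   0.03  ] sides 0.1375 0.0549
top [157.6 218.9] [39.3 24.5] 16.7
   ctr [0.4815 0.4062 0.03  ] sides 0.0748 0.1212
top [251.9 178. ] [19. 62.] 89.0
   ctr [0.6041 0.1167 0.03  ] sides 0.1912 0.0587
top [313.1 174. ] [26.3 52. ] 85.6
   ctr [ 0.6144 -0.0719  0.03  ] sides 0.1604 0.0815
top [274.5 161. ] [24. 91.] 90.0
   ctr [0.6562 0.0465 0.03  ] sides 0.2813 0.0746
top [406.  169.9] [ 6.8 74.2] 3.4
   ctr [ 0.6244 -0.358   0.03  ] sides 0.2303 0.0209
top [507.2 116.6] [39.4 37.2] 36.9
   ctr [ 0.7868 -0.6759  0.03  ] sides 0.1182 0.1211
top [531.5  96.8] [ 9.6 37.1] 78.7
   ctr [ 0.8483 -0.7539  0.03  ] sides 0.1159 0.0302
top [268.2 100.5] [ 7.4 31.2] 2.1
   ctr [0.8461 0.0642 0.03  ] sides 0.0986 0.0231
top [90.6 87.9] [20.  77.1] 88.3
   ctr [0.8925 0.6183 0.03  ] sides 0.2413 0.0637
side [224.9 318.2] [33.8 51.2] 53.1
side [323.2 298.4] [50.6 19.1] 3.4
side [ 50.5 304.5] [14.8 91.8] 54.8
side [279.5 278. ] [17.1 44.5] 43.8
side [241.  250.7] [27.4 70.8] 65.5
side [305.3 240.8] [11.9 36.1] 33.7
side [194.7 212.6] [25.2  7.7] 24.0
side [259.5 218. ] [29.  64.3] 45.0
side [331.7 205.9] [17.4 33. ] 36.9
side [305.7 173.1] [53.7  5.9] 20.1
```

View pics/crop1.png

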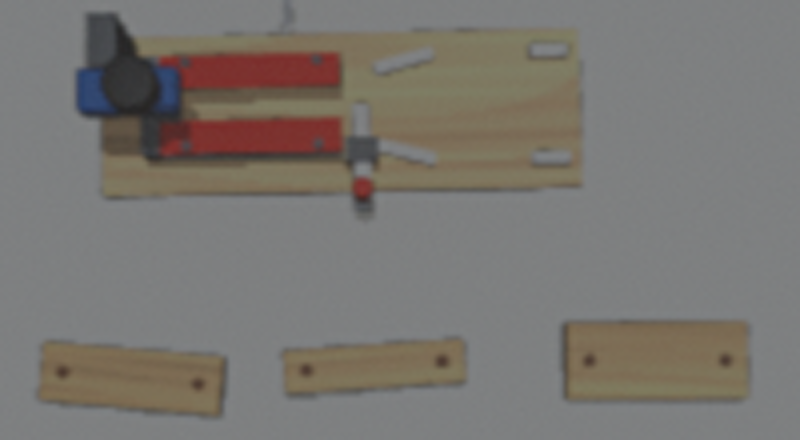

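View pics/crop2.png

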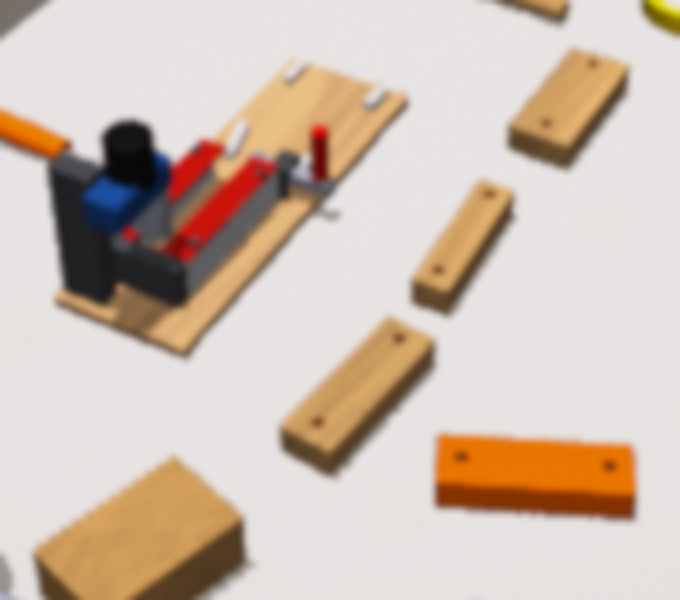

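The crops confirm it. In the top view the left rail at (228,234) measures 43 mm wide, against 31 and 55 for the others, so it is the middle one. Its dots are near (210,233) and (244,236), and the knob is near (286,187). The feed end is on the right. Next I'll get precise positions.

Run:
```python
from h import *
a=snap('top'); b=snap('side')
def up(s,x0,y0,x1,y1,f=8):
    return cv2.resize(s['image'][y0:y1,x0:x1],None,fx=f,fy=f,interpolation=cv2.INTER_CUBIC)
def topx(p,x0,y0,f=8): return (np.array(p)+.5)/f-.5+[x0,y0]
# dots: dark blobs within rail
def dots(s,box):
    g=cv2.cvtColor(up(s,*box),cv2.COLOR_RGB2GRAY); 
    bh=cv2.morphologyEx(g,cv2.MORPH_BLACKHAT,np.ones((41,41)))
    m=(bh>0.5*bh.max()).astype(np.uint8)
    n,l,st,c=cv2.connectedComponentsWithStats(m)
    return [(topx(c[i],*box[:2]).round(2),st[i,4]) for i in range(1,n) if st[i,4]>60]
print('dots top',dots(a,(203,226,252,243))); print('dots side',dots(b,(258,258,302,300)))
def red(s,box):
    h=cv2.cvtColor(up(s,*box),cv2.COLOR_RGB2HSV)
    m=cv2.inRange(h,(0,150,60),(6,255,255))|cv2.inRange(h,(174,150,60),(180,255,255))
    c,_=cv2.findContours(m,cv2.RETR_EXTERNAL,cv2.CHAIN_APPROX_NONE)
    for k in c:
        if cv2.contourArea(k)>1500:
            r=cv2.minAreaRect(k);bp=topx(cv2.boxPoints(r),*box[:2])
            yield k,r,bp
for s,n,box,z in((a,'top',(215,140,345,200),.052),(b,'side',(215,205,290,265),.052)):
    for k,r,bp in red(s,box):
        print(n,topx(r[0],*box[:2]).round(2),np.round(np.array(r[1])/8,1),'\n',bp.round(1).tolist())
        if n=='top': print(ray(s,bp,z).round(4).tolist())
        else: print('topmost', topx(k[k[:,0,1].argmin(),0],*box[:2]),'x mean', topx(k[:,0].min(0),*box[:2]),topx(k[:,0].max(0),*box[:2]))
# base: wood mask outline edges
h=cv2.cvtColor(up(a,215,140,345,200),cv2.COLOR_RGB2HSV)
m=cv2.inRange(h,(8,45,60),(25,255,255))
e={}
for nm,rng in(('near',range(230,320,6)),('far',range(258,336,6))):
    pts=[]
    for u in rng:
        if nm=='near' and 276<u<298: continue
        col=m[:,int((u-215)*8)]; v=np.flatnonzero(col); v=v.max() if nm=='near' else v.min()
        pts.append(topx([(u-215)*8,v],215,140))
    P=ray(a,pts,.012)[:,:2]; f=np.polyfit(P[:,1],P[:,0],1); r=np.polyval(f,P[:,1])-P[:,0]
    print(nm,f,np.abs(r).max())
pts=[]
for v in range(152,184,4):
    row=np.flatnonzero(m[int((v-140)*8)]); pts.append(topx([row.max(),(v-140)*8],215,140))
P=ray(a,pts,.012); print('right end',np.polyfit(P[:,0],P[:,1],1),P.mean(0))
```

```text
dots top [(array([210.22, 232.48]), np.int32(447)), (array([244.05, 235.57]), np.int32(379))]
dots side [(array([300.39, 258.02]), np.int32(163)), (array([289.24, 264.05]), np.int32(185)), (array([280.34, 284.4 ]), np.int32(12006)), (array([268.96, 285.05]), np.int32(170)), (array([272.  , 297.68]), np.int32(101))]
top [260.57 173.5 ] [ 7.4 37.2] 
 [[241.9, 170.1], [279.1, 169.5], [279.2, 176.9], [242.0, 177.5]]
[[0.6261, 0.1452, 0.052], [0.6266, 0.0323, 0.052], [0.6039, 0.0322, 0.052], [0.6035, 0.145, 0.052]]
top [259.5  157.26] [ 7.3 38.6] 
 [[240.1, 154.1], [278.7, 153.2], [278.9, 160.5], [240.3, 161.3]]
[[0.6752, 0.1505, 0.052], [0.6766, 0.0329, 0.052], [0.6543, 0.0327, 0.052], [0.6529, 0.1501, 0.052]]
side [244.24 231.68] [ 7.5 35.2] 
 [[229.3, 241.7], [253.8, 216.4], [259.2, 221.6], [234.7, 246.9]]
topmost [252.4375 219.3125] x mean [230.0625 219.3125] [258.4375 244.8125]
side [237.26 221.45] [ 6.7 18.7] 
 [[228.2, 225.5], [241.7, 212.6], [246.3, 217.4], [232.8, 230.4]]
topmost [240.6875 215.0625] x mean [231.4375 215.0625] [245.0625 229.8125]
side [269.38 217.69] [13.2  3.6] 
 [[267.6, 211.1], [271.2, 211.1], [271.2, 224.3], [267.6, 224.3]]
topmost [269.1875 211.0625] x mean [267.5625 211.0625] [271.1875 224.3125]
near [-0.00925688  0.57668756] 0.00046266140995765426
far [-0.01456645  0.69900122] 0.003157998644776505
right end [ 0.04032747 -0.17988048] [ 0.64235061 -0.15397611  0.012     ]
```

Run:
```python
from h import *
a=snap('top'); b=snap('side')
d1=tri(a,(210.22,232.48),b,(268.96,285.05)); d2=tri(a,(244.05,235.57),b,(289.24,264.05))
print('dots tri',d1.round(4),d2.round(4))
D=ray(a,[(210.22,232.48),(244.05,235.57)],.03); c=D.mean(0); v=D[0]-D[1]
print('plane',D.round(4).tolist(),c,'yaw deg',np.degrees(np.arctan2(-v[0],v[1])))
# knob top view centroid
x0,y0,f=276,180,8
h=cv2.cvtColor(cv2.resize(a['image'][y0:196,x0:297],None,fx=f,fy=f,interpolation=cv2.INTER_CUBIC),cv2.COLOR_RGB2HSV)
m=cv2.inRange(h,(0,130,50),(8,255,255))|cv2.inRange(h,(172,130,50),(180,255,255))
n,l,st,ce=cv2.connectedComponentsWithStats(m);i=1+st[1:,4].argmax();k=(ce[i]+.5)/f-.5+[x0,y0]
print('knob',k,st[i]/f, ray(a,[k],.09),ray(a,[k],.075))
print('knob tri',tri(a,k,b,(269.4,212.5)))
# lip right corners, near lip: tri
print('lip tri', tri(a,(279.1,173.2),b,(256.5,219.0)), proj(b,[[.6153,.031,.052],[.6655,.031,.052],[.574,.016,.09]]))
```

```text
dots tri [0.4383 0.245  0.0309] [0.4279 0.1417 0.0312]
plane [[0.4381, 0.245, 0.03], [0.4276, 0.1417, 0.03]] [0.43288227 0.19335982 0.03      ] yaw deg -5.815303894806095
knob [285.16731626 186.5625    ] [  7.5     5.      4.375   4.375 112.25 ] [[0.5705706  0.01454947 0.09      ]] [[0.5720702  0.01452504 0.075     ]]
knob tri [0.57122547 0.01477384 0.0879224 ]
lip tri [0.61380475 0.03189621 0.0560439 ] [[255.89646834 219.61668767]
 [243.30842729 215.0407406 ]
 [268.65992976 211.96016036]]
```

Request:
{"method": "step_arm", "body": {"moves": [[[0.3,-0.22,0,0,0,-0.07,1],[0.6,-0.44,0,0,0,-0.14,1],[0.9,-0.67,0,0,0,-0.21,1],[0.9,-0.67,0,0,0,-0.28,1],[0.9,-0.67,0,0,0,-0.35,1]]]}}

```text
clock: 0.82
ee_pos: [0.3219, -0.4325, 0.2504]
eef_rot: [-2.736, -1.543, -0.001]
force: [-0.7, -1.1, 0.2]
opening: 0.0857
grasp_force: 0.0
```

Request:
{"method": "step_arm", "body": {"moves": [[[0.3,0,0,0,0,-0.075,1],[0.6,0,0,0,0,-0.15,1],[1,0,0,0,0,-0.22,1],[1,0,0,0,0,-0.29,1],[1,0,0,0,0,-0.36,1]]]}}

```text
clock: 1.23
ee_pos: [0.3745, -0.3476, 0.2504]
eef_rot: [-2.197, -2.246, -0.001]
force: [-0.2, -0.3, -0.1]
opening: 0.0856
grasp_force: 0.0
```

Request:
{"method": "step_arm", "body": {"moves": [[[0.33,0.2,0,0,0,0,1],[0.66,0.4,0,0,0,0,1],[1,0.55,0,0,0,0.007,1]]]}}

```text
clock: 1.48
ee_pos: [0.4284, -0.2484, 0.2505]
eef_rot: [2.22, 2.221, 0.001]
force: [0.9, 0.1, -0.8]
opening: 0.0853
grasp_force: 0.0
```

Request:
{"method": "step_arm", "body": {"moves": [[[0.33,0.2,0,0,0,0,1],[0.66,0.4,0,0,0,0,1],[1,0.55,0,0,0,0,1]]]}}

```text
clock: 1.73
ee_pos: [0.4834, -0.1474, 0.2507]
eef_rot: [2.218, 2.223, 0.001]
force: [0.4, -0.5, -0.4]
opening: 0.0854
grasp_force: 0.0
```

Request:
{"method": "step_arm", "body": {"moves": [[[0.33,0.2,0,0,0,0,1],[0.66,0.4,0.2,0,0,0,1],[1,0.55,0.4,0,0,0,1],[1,0.55,0.4,0,0,0,1]]]}}

```text
clock: 2.07
ee_pos: [0.5371, -0.0432, 0.2075]
eef_rot: [-2.212, -2.225, -0.001]
force: [-0.2, 0.4, -0.4]
opening: 0.0856
grasp_force: 0.0
```

Request:
{"method": "step_arm", "body": {"moves": [[[0.33,0.2,0.1,0,0,0,1],[0.58,0.34,0.4,0,0,0,1],[0.58,0.34,0.7,0,0,0,1],[0.58,0.34,0.7,0,0,0,1]]]}}

```text
clock: 2.4
ee_pos: [0.5674, 0.0108, 0.1355]
eef_rot: [-2.211, -2.222, 0.009]
force: [-1.6, -0.0, -0.1]
opening: 0.0852
grasp_force: 0.0
```

Request:
{"method": "step_arm", "body": {"moves": [[[0,0,0.25,0,0,0,1],[0,0,0.45,0,0,0,1],[0,0,0.57,0,0,0,1],[0,0,0.57,0,0,0,1]]]}}

```text
clock: 2.73
ee_pos: [0.5686, 0.0086, 0.0821]
eef_rot: [-2.217, -2.221, 0.005]
force: [-0.2, -0.0, 0.4]
opening: 0.0857
grasp_force: 0.0
```

Run:
```python
from h import *
b=snap('side'); o=env.get_obs(); print(o['ee_pos'],o['force'])
cv2.imwrite('pics/knob.png',cv2.resize(b['image'][150:270,210:330,::-1],None,fx=4,fy=4,interpolation=cv2.INTER_CUBIC))
```

```text
[0.56964332 0.00855156 0.08336599] [-0.03136326 -0.37220853  1.1654238 ]
```

View pics/knob.png

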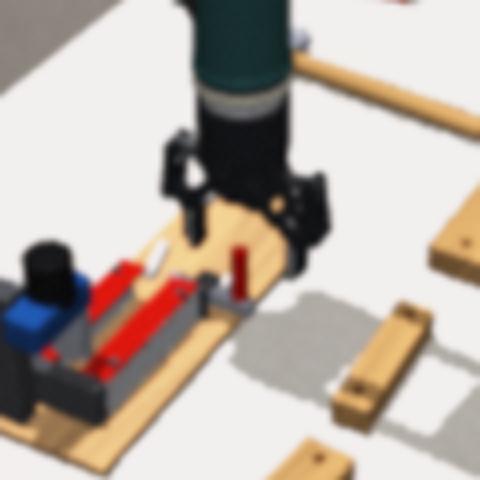

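The crop shows the open jaws straddling the red knob at crop (240,270). The TCP is about 6 mm short in y, so I'll correct that and then close.

Request:
{"method": "step_arm", "body": {"moves": [[[0.06,0.01,0.02,0,0,0,1],[0.06,0.01,0.02,0,0,0,0.5],[0.06,0.01,0.02,0,0,0,0],[0.06,0.01,0.02,0,0,0,0],[0.06,0.01,0.02,0,0,0,0]]], "grip_force": 30}}

```text
clock: 3.2
ee_pos: [0.572, 0.0154, 0.082]
eef_rot: [2.218, 2.224, 0.001]
force: [0.1, -0.3, -0.5]
opening: 0.0384
grasp_force: 0.0
```

Request:
{"method": "step_arm", "body": {"moves": [[[0,0,0,0,0,0,0],[0,0,0,0,0,0,0],[0,0,0,0,0,0,0],[0,0,0,0,0,0,0],[0,0,0,0,0,0,0]]]}}

```text
clock: 3.62
ee_pos: [0.5717, 0.0154, 0.0816]
eef_rot: [2.219, 2.224, 0.0]
force: [-1.2, -0.1, 5.9]
opening: 0.0148
grasp_force: 29.3
```

Gripped at 15 mm. Drawing the bolt about 43 mm.

Request:
{"method": "step_arm", "body": {"moves": [[[0,-0.1,0,0,0,0,0],[0,-0.2,0,0,0,0,0],[0,-0.3,0,0,0,0,0],[0,-0.38,0,0,0,0,0],[0,-0.4,0,0,0,0,0]]]}}

```text
clock: 4.03
ee_pos: [0.5311, 0.015, 0.0817]
eef_rot: [2.218, 2.223, 0.002]
force: [7.0, -1.4, -3.0]
opening: 0.0148
grasp_force: 30.0
```

Request:
{"method": "step_arm", "body": {"moves": [[[0,-0.03,0,0,0,0,0],[0,-0.03,0,0,0,0,0],[0,-0.03,0,0,0,0,0]]]}}

```text
clock: 4.28
ee_pos: [0.5311, 0.015, 0.0817]
eef_rot: [2.216, 2.221, 0.006]
force: [9.2, -0.3, -3.5]
opening: 0.0151
grasp_force: 30.1
```

Request:
{"method": "step_arm", "body": {"moves": [[[0,0.02,0,0,0,0,0.5],[0,0.02,0,0,0,0,0.7],[0,0.02,0,0,0,0,0.8],[0,0.02,0,0,0,0,0.9],[0,0.02,0,0,0,0,0.9]]]}}

```text
clock: 4.7
ee_pos: [0.5296, 0.0154, 0.081]
eef_rot: [-2.218, -2.223, 0.001]
force: [0.5, 0.1, 0.1]
opening: 0.0745
grasp_force: 0.0
```

Request:
{"method": "step_arm", "body": {"moves": [[[0,0.02,-0.25,0,0,0,0.9],[0,0.02,-0.6,0,0,0,0.9],[0.3,0,-0.7,0,0,0.03,0.9],[0.65,-0.2,-0.7,0,0,0.066,0.9],[0.8,-0.3,-0.7,0,0,0.066,0.9]]]}}

```text
clock: 5.12
ee_pos: [0.4993, 0.0976, 0.1523]
eef_rot: [-2.334, -2.101, -0.002]
force: [-0.5, 0.4, -1.0]
opening: 0.0769
grasp_force: 0.0
```

Request:
{"method": "step_arm", "body": {"moves": [[[0.25,-0.3,0,0,0,0,0.9],[0.5,-0.6,0.1,0,0,0,0.9],[0.68,-0.76,0.4,0,0,0,0.9],[0.68,-0.76,0.6,0,0,0,0.9],[0.68,-0.76,0.7,0,0,0,0.9]]]}}

```text
clock: 5.53
ee_pos: [0.4284, 0.1713, 0.0795]
eef_rot: [-2.327, -2.108, 0.005]
force: [0.1, 0.1, -0.2]
opening: 0.0767
grasp_force: 0.0
```

Run:
```python
from h import *
a=snap('top');b=snap('side'); o=env.get_obs(); print(o['ee_pos'],o['eef_rot'],o['force'])
x=cv2.resize(a['image'][140:260,190:310,::-1],None,fx=3.3,fy=3.3,interpolation=cv2.INTER_CUBIC)
y=cv2.resize(b['image'][190:310,210:330,::-1],None,fx=3.3,fy=3.3,interpolation=cv2.INTER_CUBIC)
cv2.imwrite('pics/pre.png',np.hstack([x,y]))
```

```text
[0.42950868 0.17054118 0.07980139] [-2.32839552 -2.10579872  0.00596058] [-0.47022985 -0.38492591 -0.27413229]
```

View pics/pre.png

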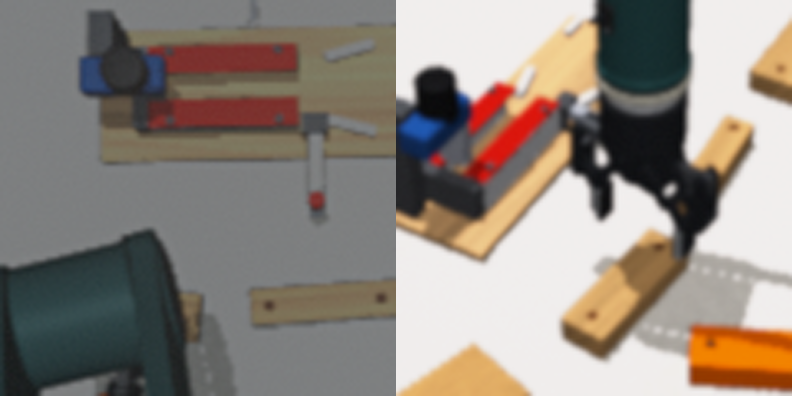

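The bolt is fully drawn, with its knob at (316,200) in the left half. The jaws straddle the middle rail near its feed-side dot. Descending to grip it.

Request:
{"method": "step_arm", "body": {"moves": [[[0.02,0.01,0.25,0,0,0,0.9],[0.02,0.01,0.45,0,0,0,0.9],[0.02,0.01,0.54,0,0,0,0.9],[0.02,0.01,0.54,0,0,0,0.9],[0.02,0.01,0.54,0,0,0,0.5]]], "grip_force": 50}}

```text
clock: 6.05
ee_pos: [0.433, 0.1723, 0.0276]
eef_rot: [-2.331, -2.105, 0.001]
force: [0.2, 1.2, -0.1]
opening: 0.0667
grasp_force: 0.0
```

Request:
{"method": "step_arm", "body": {"moves": [[[0,0,0,0,0,0,0.2],[0,0,0,0,0,0,0.2],[0,0,0,0,0,0,0.2],[0,0,0,0,0,0,0.2],[0,0,0,0,0,0,0.2]]]}}

```text
clock: 6.47
ee_pos: [0.4336, 0.1725, 0.0286]
eef_rot: [2.33, 2.105, 0.003]
force: [-0.3, -0.2, 6.4]
opening: 0.0447
grasp_force: 51.6
```

Opening reads 44.7 mm, and the knob read 1 mm low too, so this is the 46 mm rail. Lifting it.

Request:
{"method": "step_arm", "body": {"moves": [[[0,0,-0.2,0,0,0,0.2],[0,0,-0.45,0,0,0,0.2],[0,0,-0.75,0,0,0,0.2],[0,0,-1,0,0,0,0.2],[0,0,-1,0,0,-0.07,0.2]]]}}

```text
clock: 6.88
ee_pos: [0.4361, 0.1733, 0.1324]
eef_rot: [2.209, 2.227, 0.012]
force: [1.5, 0.5, -1.5]
opening: 0.0446
grasp_force: 52.0
```

Request:
{"method": "step_arm", "body": {"moves": [[[0,0,-0.3,0,0,0,0.2],[0,0,-0.5,0,0,0,0.2],[0,0,-0.5,0,0,0,0.2]]]}}

```text
clock: 7.13
ee_pos: [0.4355, 0.1731, 0.1816]
eef_rot: [2.209, 2.228, 0.011]
force: [0.1, 0.3, -1.2]
opening: 0.0452
grasp_force: 52.2
```

Request:
{"method": "step_arm", "body": {"moves": [[[-0.25,0.1,0,0,0,0,0.2],[-0.6,0.25,0,0,0,0,0.2],[-1,0.4,0,0,0,0,0.2]]]}}

```text
clock: 7.38
ee_pos: [0.4732, 0.0737, 0.1775]
eef_rot: [2.209, 2.234, 0.001]
force: [1.4, -1.0, -2.1]
opening: 0.0449
grasp_force: 52.1
```

Request:
{"method": "step_arm", "body": {"moves": [[[-0.3,0.3,0,0,0,0,0.2],[-0.6,0.6,0,0,0,0,0.2],[-0.9,0.9,0,0,0,0,0.2],[-1,1,0,0,0,0,0.2]]]}}

```text
clock: 7.72
ee_pos: [0.5785, -0.0297, 0.1775]
eef_rot: [2.211, 2.225, 0.003]
force: [1.1, -0.5, -0.3]
opening: 0.0449
grasp_force: 52.1
```

Request:
{"method": "step_arm", "body": {"moves": [[[-0.3,0.3,0,0,0,0,0.2],[-0.6,0.6,0.1,0,0,0,0.2],[-0.72,0.64,0.3,0,0,0,0.2],[-0.72,0.64,0.5,0,0,0,0.2],[-0.72,0.64,0.5,0,0,0,0.2]]]}}

```text
clock: 8.13
ee_pos: [0.6361, -0.0974, 0.1227]
eef_rot: [-2.21, -2.224, 0.006]
force: [-0.7, 0.8, -1.8]
opening: 0.0449
grasp_force: 52.0
```

Run:
```python
from h import *
a=snap('top','top1.png');b=snap('side'); o=env.get_obs(); print(o['ee_pos'],o['eef_rot'],o['force'])
x=cv2.resize(a['image'][120:240,220:340,::-1],None,fx=3.3,fy=3.3,interpolation=cv2.INTER_CUBIC)
y=cv2.resize(b['image'][140:260,210:330,::-1],None,fx=3.3,fy=3.3,interpolation=cv2.INTER_CUBIC)
cv2.imwrite('pics/place.png',np.hstack([x,y]))
```

```text
[ 0.63729019 -0.09638238  0.12614815] [-2.20994609 -2.22821106  0.00252958] [ 0.22202226 -0.05000756 -0.87238934]
```

View pics/place.png

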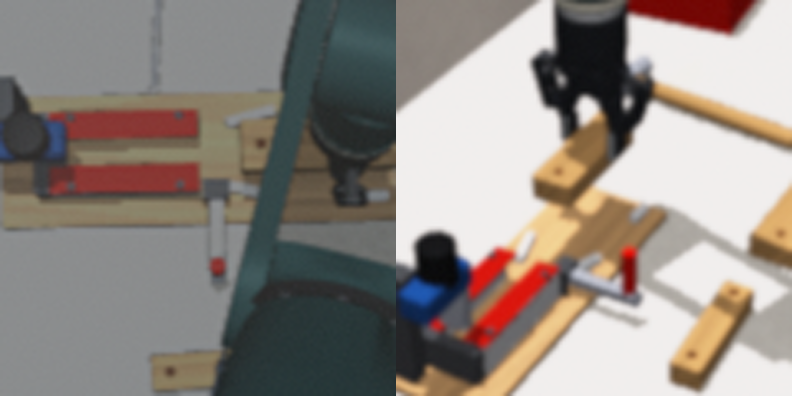

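The rail is level and in line with the channel above the bed, with its nose dot at (262,143) in the left half. I'll add 4–5 mm in x, lower and release.

Request:
{"method": "step_arm", "body": {"moves": [[[0,0.04,0.2,0,0,0,0.2],[0,0.045,0.5,0,0,0,0.2],[0,0.045,0.7,0,0,0,0.2],[0,0.045,0.8,0,0,0,0.2],[0,0.045,0.8,0,0,0,0.2]]]}}

```text
clock: 8.65
ee_pos: [0.6418, -0.0957, 0.0462]
eef_rot: [-2.209, -2.23, 0.002]
force: [0.4, -0.7, -0.9]
opening: 0.0451
grasp_force: 52.1
```

Request:
{"method": "step_arm", "body": {"moves": [[[0,0,0.01,0,0,0,0.2],[0,0,0.02,0,0,0,0.2],[0,0,0.03,0,0,0,0.2],[0,0,0.03,0,0,0,0.2]]]}}

```text
clock: 8.98
ee_pos: [0.6442, -0.0969, 0.0456]
eef_rot: [2.211, 2.23, 0.002]
force: [-0.4, -0.4, -2.0]
opening: 0.0448
grasp_force: 52.1
```

Request:
{"method": "step_arm", "body": {"moves": [[[0,-0.015,0.02,0,0,0,0.2],[0,-0.015,0.04,0,0,0,0.2],[0,-0.015,0.045,0,0,0,0.2],[0,-0.015,0.045,0,0,0,0.2]]]}}

```text
clock: 9.32
ee_pos: [0.642, -0.0969, 0.0407]
eef_rot: [2.212, 2.231, 0.0]
force: [-2.4, 0.3, 6.0]
opening: 0.045
grasp_force: 52.9
```

Request:
{"method": "step_arm", "body": {"moves": [[[0,0,0,0,0,0,0.2],[0,0,0,0,0,0,0.6],[0,0,0,0,0,0,0.65],[0,0,0,0,0,0,0.7],[0,0,0,0,0,0,0.7]]]}}

```text
clock: 9.73
ee_pos: [0.6418, -0.0968, 0.0397]
eef_rot: [-2.212, -2.231, -0.0]
force: [0.3, -0.1, 0.8]
opening: 0.0599
grasp_force: 0.0
```

Request:
{"method": "step_arm", "body": {"moves": [[[0,0,-0.2,0,0,0,0.7],[0,0,-0.5,0,0,0,0.7],[0,0,-0.7,0,0,0,0.6],[-0.35,0,-0.7,0,0,0,0],[-0.7,0,-0.7,0,0,0,0]]]}}

```text
clock: 10.15
ee_pos: [0.6438, -0.1662, 0.1118]
eef_rot: [2.206, 2.233, 0.003]
force: [0.4, -0.4, -1.1]
opening: 0.028
grasp_force: 0.0
```

Request:
{"method": "step_arm", "body": {"moves": [[[0,0,0,0,0,0,0],[0,0,0,0,0,0,0],[0,0,0,0,0,0,0],[0,0,0,0,0,0,0],[0,0,0,0,0,0,0]]]}}

```text
clock: 10.57
ee_pos: [0.6421, -0.1656, 0.1094]
eef_rot: [-2.21, -2.231, 0.0]
force: [0.4, 0.2, 1.0]
opening: 0.0001
grasp_force: 0.0
```

Run:
```python
from h import *
a=snap('top');b=snap('side'); o=env.get_obs(); print(o['ee_pos'],o['eef_rot'],o['opening'],o['force'])
x=cv2.resize(a['image'][120:240,240:360,::-1],None,fx=3.3,fy=3.3,interpolation=cv2.INTER_CUBIC)
y=cv2.resize(b['image'][140:260,210:330,::-1],None,fx=3.3,fy=3.3,interpolation=cv2.INTER_CUBIC)
cv2.imwrite('pics/bed.png',np.hstack([x,y]))
```

```text
[ 0.6423048  -0.16573845  0.10956925] [-2.21016907e+00 -2.23167689e+00  1.98831267e-04] 7.582999709350361e-05 [-0.00125504 -0.37823561  0.30826242]
```

View pics/bed.png

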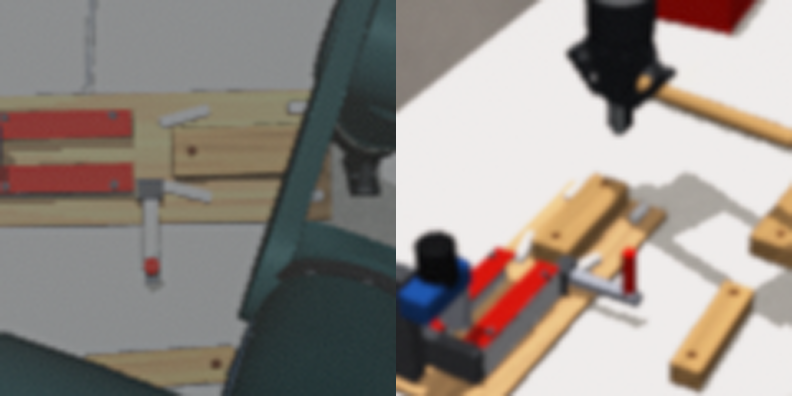

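The rail lies flat and lengthwise between the keepers, nose at (173,150) in the left half, in line with the slot. Lowering the closed fingers behind its tail.

Request:
{"method": "step_arm", "body": {"moves": [[[-0.04,0,0,0,0,0,0],[-0.04,0,0.25,0,0,0,0],[-0.04,0,0.5,0,0,0,0],[-0.04,0,0.68,0,0,0,0],[-0.04,0,0.68,0,0,0,0]]]}}

```text
clock: 11.08
ee_pos: [0.6396, -0.1697, 0.0379]
eef_rot: [-2.207, -2.227, 0.004]
force: [0.0, 1.4, -0.5]
opening: 0.0003
grasp_force: 0.0
```

Request:
{"method": "step_arm", "body": {"moves": [[[0.1,0,0,0,0,0,0],[0.25,0,0,0,0,0,0],[0.4,0,0,0,0,0,0],[0.55,0,0,0,0,0,0],[0.7,0,0,0,0,0,0]]]}}

```text
clock: 11.5
ee_pos: [0.6426, -0.0989, 0.0432]
eef_rot: [2.21, 2.23, 0.002]
force: [1.7, -0.4, 0.7]
opening: 0.0
grasp_force: 0.7
```

Request:
{"method": "step_arm", "body": {"moves": [[[0.12,0,0,0,0,0,0],[0.24,0,0,0,0,0,0],[0.36,0,0,0,0,0,0],[0.48,0,0,0,0,0,0],[0.6,0,0,0,0,0,0]]]}}

```text
clock: 11.92
ee_pos: [0.6414, -0.0396, 0.0419]
eef_rot: [2.212, 2.231, 0.0]
force: [0.3, -0.9, 1.3]
opening: -0.0003
grasp_force: 0.7
```

Run:
```python
from h import *
a=snap('top');b=snap('side'); o=env.get_obs(); print(o['ee_pos'],o['force'])
x=cv2.resize(a['image'][120:240,220:340,::-1],None,fx=3.3,fy=3.3,interpolation=cv2.INTER_CUBIC)
y=cv2.resize(b['image'][160:280,210:330,::-1],None,fx=3.3,fy=3.3,interpolation=cv2.INTER_CUBIC)
cv2.imwrite('pics/push.png',np.hstack([x,y]))
```

```text
[ 0.64084423 -0.03843198  0.04155292] [-0.25692597 -0.32014151 -1.40652293]
```

View pics/push.png

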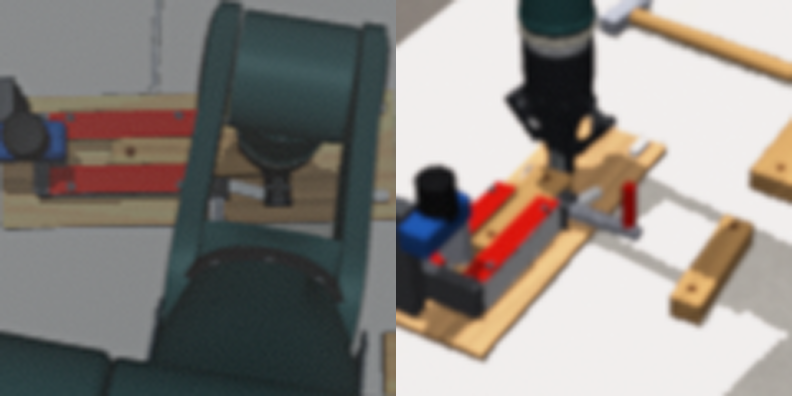

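The rail is under the lips, with its nose dot in the slot at (130,152). About 55 mm remain.

Request:
{"method": "step_arm", "body": {"moves": [[[0.1,0,0,0,0,0,0],[0.2,0,0,0,0,0,0],[0.3,0,0,0,0,0,0],[0.4,0,0,0,0,0,0],[0.5,0,0,0,0,0,0]]]}}

```text
clock: 12.43
ee_pos: [0.6408, 0.0102, 0.0417]
eef_rot: [-2.212, -2.23, 0.0]
force: [0.3, 0.4, -0.6]
opening: 0.0
grasp_force: 0.3
```

Request:
{"method": "step_arm", "body": {"moves": [[[0.02,0,0,0,0,0,0],[0.04,0,0,0,0,0,0],[0.06,0,0,0,0,0,0],[0.06,0,0,0,0,0,0]]]}}

```text
clock: 12.77
ee_pos: [0.6409, 0.0154, 0.0418]
eef_rot: [-2.212, -2.231, -0.0]
force: [-0.5, 0.2, -1.1]
opening: 0.0001
grasp_force: 0.0
```

Request:
{"method": "step_arm", "body": {"moves": [[[0.015,0,0,0,0,0,0],[0.03,0,0,0,0,0,0],[0.04,0,0,0,0,0,0],[0.04,0,0,0,0,0,0]]]}}

```text
clock: 13.1
ee_pos: [0.6411, 0.016, 0.0419]
eef_rot: [2.209, 2.23, -0.005]
force: [-0.5, -11.9, -0.1]
opening: 0.0001
grasp_force: 5.8
```

The −12 N reaction shows the rail is home. Now I'll back off, rise and go to the knob.

Request:
{"method": "step_arm", "body": {"moves": [[[-0.1,0,0,0,0,0,0],[-0.3,0,0,0,0,0,0],[-0.3,0,-0.3,0,0,0,0],[-0.3,0,-0.7,0,0,0,0],[-0.3,0,-1,0,0,0,0]]]}}

```text
clock: 13.52
ee_pos: [0.6412, -0.0116, 0.1435]
eef_rot: [-2.213, -2.229, -0.001]
force: [1.3, 0.3, 0.2]
opening: -0.0002
grasp_force: 0.0
```

Request:
{"method": "step_arm", "body": {"moves": [[[0.1,-0.3,0,0,0,0,0.9],[0.2,-0.7,0,0,0,0,0.9],[0.29,-1,0,0,0,0,0.9],[0.29,-1,0,0,0,0,0.9],[0.29,-1,0,0,0,0,0.9]]]}}

```text
clock: 13.93
ee_pos: [0.5387, 0.0177, 0.1419]
eef_rot: [-2.211, -2.23, 0.001]
force: [0.2, -1.2, -0.0]
opening: 0.0605
grasp_force: 0.0
```

Run:
```python
from h import *
b=snap('side'); o=env.get_obs(); print(o['ee_pos'],o['opening'],o['force'])
y=cv2.resize(b['image'][160:280,210:330,::-1],None,fx=4,fy=4,interpolation=cv2.INTER_CUBIC)
cv2.imwrite('pics/home.png',y)
```

```text
[0.54104394 0.01721458 0.14226876] 0.06740116022886039 [ 0.3352947   0.91915712 -0.21385884]
```

View pics/home.png

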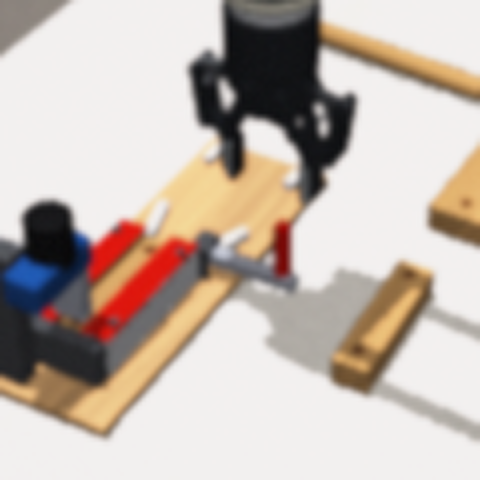

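The channel before the bolt is clear and the rail is inside the tunnel. Moving down to grip the knob at (284,245).

Request:
{"method": "step_arm", "body": {"moves": [[[-0.02,-0.1,0,0,0,0,0.9],[-0.02,-0.1,0.3,0,0,0,0.9],[-0.02,-0.1,0.6,0,0,0,0.9],[-0.02,-0.1,0.6,0,0,0,0.9],[-0.02,-0.1,0.6,0,0,0,0.4]]], "grip_force": 30}}

```text
clock: 14.4
ee_pos: [0.5301, 0.0149, 0.0807]
eef_rot: [-2.21, -2.228, 0.004]
force: [0.6, 0.5, 0.6]
opening: 0.0669
grasp_force: 0.0
```

Request:
{"method": "step_arm", "body": {"moves": [[[0,0,0,0,0,0,0.1],[0,0,0,0,0,0,0],[0,0,0,0,0,0,0],[0,0,0,0,0,0,0],[0,0,0,0,0,0,0]]]}}

```text
clock: 14.82
ee_pos: [0.5318, 0.0152, 0.083]
eef_rot: [2.21, 2.23, 0.002]
force: [-0.6, -0.0, 6.2]
opening: 0.0148
grasp_force: 29.1
```

Request:
{"method": "step_arm", "body": {"moves": [[[0,0,0,0,0,0,0],[0,0,0,0,0,0,0],[0,0,0,0,0,0,0]]]}}

```text
clock: 15.07
ee_pos: [0.5318, 0.0152, 0.083]
eef_rot: [2.21, 2.23, 0.002]
force: [-1.4, 0.7, 7.2]
opening: 0.0145
grasp_force: 29.1
```

Request:
{"method": "step_arm", "body": {"moves": [[[0,0.1,0,0,0,0,0],[0,0.2,0,0,0,0,0],[0,0.3,0,0,0,0,0],[0,0.4,0,0,0,0,0],[0,0.44,0,0,0,0,0]]]}}

```text
clock: 15.48
ee_pos: [0.5764, 0.0156, 0.083]
eef_rot: [2.211, 2.23, 0.002]
force: [-10.7, 0.2, 14.0]
opening: 0.0148
grasp_force: 30.8
```

Request:
{"method": "step_arm", "body": {"moves": [[[0,0.02,0,0,0,0,0],[0,0.03,0,0,0,0,0],[0,0.03,0,0,0,0,0]]]}}

```text
clock: 15.73
ee_pos: [0.5763, 0.0156, 0.083]
eef_rot: [-2.21, -2.23, 0.003]
force: [-7.1, -0.5, 13.0]
opening: 0.0149
grasp_force: 30.5
```

The bolt moved 44.5 mm and stopped against its end. Releasing and rising clear.

Request:
{"method": "step_arm", "body": {"moves": [[[0,-0.01,0,0,0,0,0.3],[0,-0.01,0,0,0,0,0.6],[0,-0.01,0,0,0,0,0.8],[0,-0.01,0,0,0,0,0.8],[0,-0.01,0,0,0,0,0.8]]]}}

```text
clock: 16.15
ee_pos: [0.577, 0.0157, 0.0817]
eef_rot: [-2.212, -2.231, -0.0]
force: [0.7, -0.4, -1.0]
opening: 0.0682
grasp_force: 0.0
```

Request:
{"method": "step_arm", "body": {"moves": [[[0,0,-0.2,0,0,0,0.8],[0,0,-0.5,0,0,0,0.8],[0,0,-0.9,0,0,0,0.8],[-0.3,0,-1,0,0,0,0.8],[-0.7,0,-1,0,0,0,0.8]]]}}

```text
clock: 16.57
ee_pos: [0.5803, -0.0531, 0.1859]
eef_rot: [2.203, 2.232, 0.008]
force: [0.9, -0.5, -0.3]
opening: 0.0684
grasp_force: 0.0
```

Request:
{"method": "step_arm", "body": {"moves": [[[-0.4,-0.1,0,0,0,0,0.8],[-0.8,-0.2,0,0,0,0,0.8],[-1,-0.2,0,0,0,0,0.8],[-1,-0.2,0,0,0,0,0.8]]]}}

```text
clock: 16.9
ee_pos: [0.5583, -0.159, 0.1819]
eef_rot: [2.215, 2.225, -0.001]
force: [0.5, -0.1, 0.5]
opening: 0.0685
grasp_force: 0.0
```

Run:
```python
from h import *
a=snap('top');b=snap('side'); o=env.get_obs(); print(o['ee_pos'],o['force'],np.abs(o['joint_vel']).max())
f=8
for s,n,(x0,y0,x1,y1) in((a,'top',(276,178,297,208)),(b,'side',(261,205,290,235))):
    h=cv2.cvtColor(cv2.resize(s['image'][y0:y1,x0:x1],None,fx=f,fy=f,interpolation=cv2.INTER_CUBIC),cv2.COLOR_RGB2HSV)
    m=cv2.inRange(h,(0,130,50),(8,255,255))|cv2.inRange(h,(172,130,50),(180,255,255))
    k,l,st,ce=cv2.connectedComponentsWithStats(m);i=1+st[1:,4].argmax();p=(ce[i]+.5)/f-.5+[x0,y0]
    print(n,p,st[i]/f, ray(s,[p],.09 if n=='top' else .065))
# dots in slot, top view: dark spots on wood between lips
x0,y0,x1,y1=236,162,280,169
g=cv2.cvtColor(cv2.resize(a['image'][y0:y1,x0:x1],None,fx=f,fy=f,interpolation=cv2.INTER_CUBIC),cv2.COLOR_RGB2GRAY)
q=np.median(g[16:40],axis=0); print(q[::8].astype(int))
j=np.argsort(q[200:])[:1]+200; u=(j[0]+.5)/f-.5+x0; print('tail dot',u,ray(a,[(u,165.5)],.042))
print('exp px for dots', proj(a,[[.641,.018+.08-.052,.042],[.641,.018+.08+.052,.042]]))
```

```text
[ 0.55821822 -0.15508733  0.18165588] [0.53621252 0.6356421  0.3129473 ] 0.036709251334877895
top [285.16266465 185.15786224] [  7.625   5.5     4.125   4.375 113.875] [[0.57473209 0.01451756 0.09      ]]
side [268.41743827 216.91347598] [  5.625   5.75    4.5    14.    374.625] [[0.57778633 0.01189097 0.065     ]]
[ 74  74  71  63  53  56  70  87 108 114 113 112 114 114 114 113 113 113
 113 114 114 114 114 113 113 113 113 114 115 115 115 115 115 115 115 115
 115 109  89  72  81 106 119 116]
tail dot 274.8125 [[0.64041656 0.04542775 0.042     ]]
exp px for dots [[274.62359294 165.31272227]
 [240.62908949 165.69067122]]
```

The tail dot is within 1 mm of where it should be when home. The knob is at the shut position (4 mm beyond its start, 44.5 mm from fully drawn), and the arm is clear.

```bash
python3 -c "
from h import *
print(env.job_done())"
```

```text
the job is handed in; nothing more can be done
None
```

I drew the bolt back, laid the middle-width rail in the jig, pushed it home against the stop and shut the bolt behind it; the job is handed in at about 17 s, with no verdict shown.

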